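Shut and latch the polisher's guard gate

TASK

Shut the polisher's guard gate, which stands ajar, and latch it: lift the loose latch bar over the lip of its catch as the gate goes in against its sprung buffer, let the bar drop right down behind the lip, and let go so that the gate stays shut by itself. The catch is light sheet metal, so work the bar in by feel, never forcing it against the lip or the hood above it, and leave the things around the guard where they are.

Things in the scene. Friction and masses are not known exactly. Their poses are not given: they have to be found in the camera images.
- guard: Fixed open-topped pen (270 x 300 mm, clear sides 115 mm tall) round a small grey polishing motor; its doorway faces the robot. Origin: on the bench, in the doorway plane. z up, x into the pen (away from the robot), y to the left along the doorway. In this frame the gate's hinge axis is at x=0, y=+100 mm (171 mm post just beyond it) and the keeper post at y=-152 mm.
- gate (a joint): Gate angle, rad: 0 = as far shut as it goes (hard stop), grows as the free end swings out towards the robot (guard's -x), at most 1.2. Light friction: stays where left until the buffer. Clear panel with steel rim, 10 mm thick, 175 mm wide from the hinge axis, 126 mm tall. Properly latched it reads about 0.05, the bar held against the lip's back; with the bar in front of the lip not below about 0.11.
- buffer (a point): End of the sprung rubber buffer behind the gate, 150 mm from the hinge axis, 60 mm up. It meets the gate at about 0.14 rad, with about 1 N at first touch rising to about 4 N (some 5 N felt at the knob) when the gate is fully shut.
- pivot (a joint): Lift angle of the latch bar, rad: 0 = level on its rest stop (at the start, and again when home behind the lip), grows as the free end rises, at most 0.4. Only its own weight (0.24 kg) brings it down. The pivot axis is horizontal, square to the gate, above the gate's top rim, 25 mm from the hinge axis and 140 mm above the bench.
- latch_bar: Flat steel bar in the plane of the gate above its top rim, 8 mm thick, 12 mm high, reaching from 10 to 215 mm from the hinge axis, so 40 mm past the gate's free edge. Origin at its pivot; its -y runs along the bar to the free end, z up when level. Level, its underside is 134 mm above the bench.
- knob (a point): Centre of the black ball knob (26 mm diameter, on an 8 mm stem) on the bar, 100 mm along the bar from the pivot (125 mm from the hinge axis) and 65 mm above the bar's middle: 205 mm above the bench when level. Gripped from above, it serves both to lift the bar and to swing the gate.
- keeper_post: Fixed steel post, 16 mm square, 196 mm tall, on the latch side of the doorway, carrying the sheet-metal catch. Origin at its foot on the bench, axes as the guard's. The catch is clamped at a different height each time, which is not measured: the lip's top is 142 to 172 mm above the bench, that is 8 to 38 mm above the underside of the level bar.
- lip (a point): The catch's lip at its LOWEST setting: centre of the lip's top edge, 142 mm above the bench (the real one is 0 to 30 mm higher). The lip is an upright plate 5 mm thick, its back face at guard x=-14 mm, its front at -19 mm, from 201 to 229 mm from the hinge axis; it reaches 46 mm down from its top, so the level bar always meets it.
- hood (a point): The catch's hood at its LOWEST setting: centre of its underside, always 20 mm above the lip's top, so the tilted 12 mm bar passes with 4 to 7 mm to spare. Level plate from guard x=-55 to +14 mm, 187 to 229 mm from the hinge axis, closed at the outer end by a wall (inner face at 224 mm). It overhangs the lip by 36 mm: the level bar can swing in under it and be raised until it touches.
- book: Loose book, 152 x 108 x 26 mm, lying beside the guard; a bystander. Origin under its centre.
- tin: Loose tin, 68 mm diameter, 60 mm tall, standing beside the guard; a bystander. Origin under its centre.
- brush: Loose hand brush lying beside the guard, about 200 mm long; a bystander.

How it is judged:
By the outcome, as a careful person would: the job done as asked, in the order asked, and still so for the second after the job is handed in, with the robot touching nothing.
It also fails if it takes over 54 s, if anything falls off the work surface, if the arm or the gripper's body presses on something with over 40 N, if the wrist force passes 120 N, or if a joint passes its speed limit or range.

ROBOT

A 7-joint arm with a two-finger parallel gripper is mounted at the origin on the work surface. World frame = base frame: x ahead of the robot, y to its left, z up, the work surface at z = 0. Lengths are in m, angles in rad, forces in N, time in s.
With the tool pointing down it reaches from about 0.35 to 0.9 m from the base axis. Payload 8.1 kg.
Tool frame: the origin (TCP) lies midway between the tips of the shut fingers; the grasp point (between the pads) lies arm.grasp_offset behind it (arm.grasp_offset is the distance from the TCP to the grasp point, in m); z points along the fingers, y is the line along which they close (so a half turn about z gives the same grasp; the last joint's range is limited). The gripper opens to 92 mm and grips with 3 to 60 N. Pads are 19 mm wide; open, the fingers measure 130 mm over their backs; the gripper's body (75 mm by 190 mm) begins 47 mm behind the grasp point.
Start: joints at [-1.222, 0.434, 0.025, 1.573, -0.012, 1.134, -0.075], TCP at [0.273, 0.562, 0.227] pointing down, gripper open.
Joint ranges: [-2.62, 2.62], [-0.44, 2.09], [-1.27, 1.32], [0.08, 2.57], [-1.32, 4.46], [0.12, 2], [-2.74, 2.74]. Speed limits (rad/s): [2.22, 2.22, 3.01, 3.01, 3.14, 3.14, 3.14].

INTERFACE

Orientations are given as a rotation vector (axis times angle).
In Python, from cell import observe, imaging, arm gives the robot as it stands.
- The arm moves only by the tool apply_moves, never from a script. Its argument "commands" is a list of rows, each a list of 5 numbers: the opening in per cent of the stroke, from 0 (shut) to 100 (fully open), then the shift along the world's x, y, z in units of 0.06 m (1.0 is 0.06 m), then the turn about the world's z in units of 0.5 rad (1.0 is 0.5 rad). A call has 1 to 12 rows; each row shifts and turns the commanded pose from where the row before left it; what a row does not reach is not made up. A row lasts 1/8 s, in which the tool goes at most 62.5 mm and 10.7 degrees, less where a joint would pass 70% of its speed; a pose out of reach is approached as far as the arm can. A call with a number of a shift or a turn outside -1 to 1 is refused whole. A call with a gripper value outside its range is refused whole. The fingers move at their own pace and stop on an object; "newtons" is the grip in N (left out, the last holds). Time passes only in rows, so rows that do not move let the fingers close. It gives the time, the measured TCP pose, the force, the opening and the grip force at its end, in the units of the state.
- observe(): the state, without advancing time (a new reading comes with each control period).
- imaging.get_image(name): name is "side" or "top"; returns (picture, depth): 420x560x3 uint8, red, green, blue; 420x560 float32, m along the optical axis (not along the pixel's ray), 0 where there is no reading.
- imaging.camera_params(name): a dict with "camera_matrix" (3x3 intrinsics, pixels), "origin" and "rotation" of the camera in the world. Camera axes: x right, y up, looking along -z (the intrinsics and any distortion apply to the point x, -y, -z); pixel columns grow to the right and rows downward; lengths in m; the calibration is good to about 2 mm. A picture is of the moment at which its call begins. camera_params takes no time and is no camera call.
- arm.sign_off(): hands the job in; it is judged then, once.
The state is a dict: "clock": time; "joints": joint angles; "dq": joint speeds; "joint_efforts": joint torques, N m; "position": TCP position; "ee_rot": TCP orientation; "force": force on the tool from outside, world axes, zero at the start; "ft_torque": the same for the moment, N m; "width": opening from 0.0 (shut) to 1.0 (fully open); "gripper_force": force on a finger pad.
Only numpy, scipy, OpenCV 4.12 (cv2) and the standard library are available. Lean on these libraries where they do the work, as an engineer would, in place of code of your own. Each camera call takes 0.05 s, during which the arm holds its last target. There are 200 camera calls.

## Working session

There is one attempt and no reset: what is moved stays moved. The work goes in short steps, Python scripts to look and compute and a tool call to move; the robot and the scene stay as the last step left them, time stands still between calls to the robot, and variables do not carry over. Pictures are saved under pics/ and viewed, at most 10 in all, crops included, and the job is handed in when it is done.

Besides the shell and the picture viewer there is one more tool, called as name([rows], argument=value, ...), one row to a line, values as JSON. apply_moves: Moves the arm, as the interface text tells. Its arguments: {"type":"object","properties":{"commands":{"type":"array"},"newtons":{"type":"number"}},"required":["commands"]}

```bash
mkdir -p pics; ls
cat > h.py <<'E'
from cell import observe, imaging, arm
import numpy as np, cv2
def grab(n):
    im,d=imaging.get_image(n); np.savez(f'/tmp/{n}.npz',im=im,d=d); return im,d
def world(n,u,v,d):
    p=imaging.camera_params(n);K=np.array(p['camera_matrix']);
    q=np.array([(u-K[0,2])/K[0,0]*d,-(v-K[1,2])/K[1,1]*d,-d])
    return np.array(p['rotation'])@q+np.array(p['origin'])
E
python3 - <<'E'
from h import *
for n in('side','top'):
    im,d=grab(n); cv2.imwrite(f'pics/{n}0.png',im[:,:,::-1])
    p=imaging.camera_params(n); print(n,p)
print(observe(),arm.grasp_offset)
E
```

```text
pics
side {'camera_matrix': array([[486.68430544,   0.        , 278.68923958],
       [  0.        , 486.68430544, 205.80863037],
       [  0.        ,   0.        ,   1.        ]]), 'origin': array([-0.11165217, -0.5859272 ,  0.77412162]), 'rotation': array([ 0.92085917, -0.39299374, -0.76214511])}
top {'camera_matrix': array([[488.37322595,   0.        , 278.71760618],
       [  0.        , 488.37322595, 203.80508353],
       [  0.        ,   0.        ,   1.        ]]), 'origin': array([0.395546  , 0.01848244, 1.23167299]), 'rotation': array([ 0.14305515, -0.1264172 , -1.58141107])}
{'clock': 0.1, 'joints': array([-1.22160571,  0.43513404,  0.02499451,  1.57399784, -0.01157476,
        1.13396067, -0.07507364]), 'dq': array([-0.00064563, -0.00065305,  0.0009273 , -0.00134796, -0.00175125,
       -0.00030683,  0.00051391]), 'joint_efforts': array([ 4.19265896e-03, -6.69113159e+01,  9.88512039e-01, -3.15142322e+01,
       -6.05094130e-02,  3.73457756e-02,  2.73180450e-05]), 'position': array([0.27273409, 0.56186522, 0.22603885]), 'ee_rot': array([-7.03695468e-01, -3.06161211e+00,  2.11609913e-03]), 'force': array([0.71728536, 0.38634539, 0.00124161]), 'ft_torque': array([-0.00965177,  0.00918246, -0.06305886]), 'gripper_force': 0.0, 'width': 0.9978285788741794} 0.0188
```

View pics/side0.png

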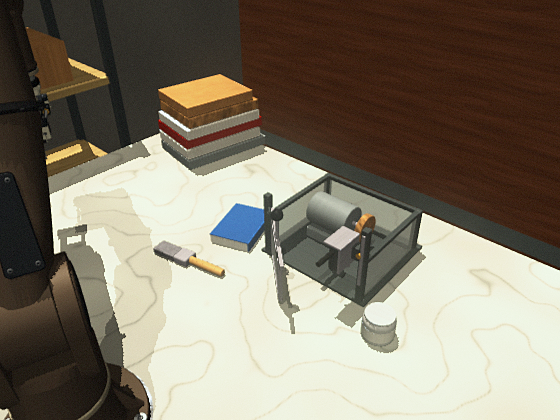

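View pics/top0.png

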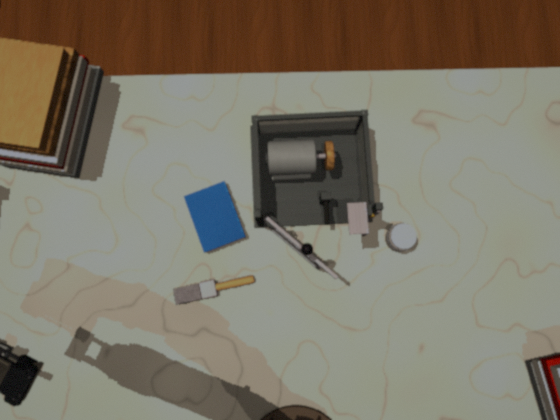

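The side view shows the gate ajar, with the knob at about (277,213), hood (341,238), hinge post (268,197) and keeper post (364,235). In the top view the knob is at (307,249), bar end (349,284), hood (358,218), hinge post (265,222) and keeper post (378,209). I'll enlarge both.

```bash
cat > h.py <<'E'
from cell import observe, imaging, arm
import numpy as np, cv2
def grab(n):
    im,d=imaging.get_image(n); np.savez(f'/tmp/{n}.npz',im=im,d=d); return im,d
def cam(n):
    p=imaging.camera_params(n);return np.array(p['camera_matrix']),cv2.Rodrigues(np.array(p['rotation']))[0],np.array(p['origin'])
def ray(n,u,v):
    K,R,o=cam(n);return o,R@np.array([(u-K[0,2])/K[0,0],-(v-K[1,2])/K[1,1],-1])
def world(n,u,v,d):
    o,r=ray(n,u,v);return o+r*d
def atz(n,u,v,z):
    o,r=ray(n,u,v);return o+r*(z-o[2])/r[2]
def pix(n,P):
    K,R,o=cam(n);q=R.T@(np.array(P)-o);return np.array([K[0,2]+K[0,0]*q[0]/-q[2],K[1,2]+K[1,1]*q[1]/q[2]])
def cloud(n):
    d=np.load(f'/tmp/{n}.npz')['d'];K,R,o=cam(n);v,u=np.mgrid[:420,:560]
    q=np.stack([(u-K[0,2])/K[0,0],-(v-K[1,2])/K[1,1],-np.ones_like(d)],-1)*d[...,None]
    P=q@R.T+o;P[d==0]=np.nan;return P
def crop(n,u0,v0,w,h,s,f):
    im=np.load(f'/tmp/{n}.npz')['im'][v0:v0+h,u0:u0+w,::-1];cv2.imwrite(f,cv2.resize(im,None,fx=s,fy=s,interpolation=cv2.INTER_CUBIC))
E
python3 - <<'E'
from h import *
crop('top',240,180,160,120,5,'pics/topc.png');crop('side',240,180,160,120,5,'pics/sidec.png')
P=cloud('top')
for nm,(a,b,c,d) in dict(hood=(352,206,364,230),knob=(303,245,311,253),kpost=(375,206,381,212),hpost=(260,216,270,226),tin=(395,230,410,245)).items():
    Q=P[b:d,a:c].reshape(-1,3);m=np.nanmax(Q[:,2]);t=Q[Q[:,2]>m-.012];print(nm,np.round(np.nanmedian(t,0),4),np.round(m,4),len(t),np.round(t.min(0),4),np.round(t.max(0),4))
E
```

```text
hood [ 0.5465 -0.144   0.1684] 0.1732 288 [ 0.5202 -0.1574  0.1627] [ 0.5725 -0.1307  0.1732]
knob [ 0.4752 -0.0291  0.217 ] 0.2221 63 [ 0.4689 -0.036   0.2108] [ 0.4837 -0.0209  0.2221]
kpost [ 0.5627 -0.1841  0.1954] 0.1992 25 [ 0.5591 -0.1893  0.1882] [ 0.5674 -0.1785  0.1992]
hpost [0.552  0.0701 0.1668] 0.1719 2 [0.5517 0.0699 0.1616] [0.5524 0.0704 0.1719]
tin [ 0.5126 -0.2646  0.0616] 0.0692 219 [ 0.4955 -0.2832  0.0574] [ 0.5296 -0.2463  0.0692]
```

View pics/topc.png

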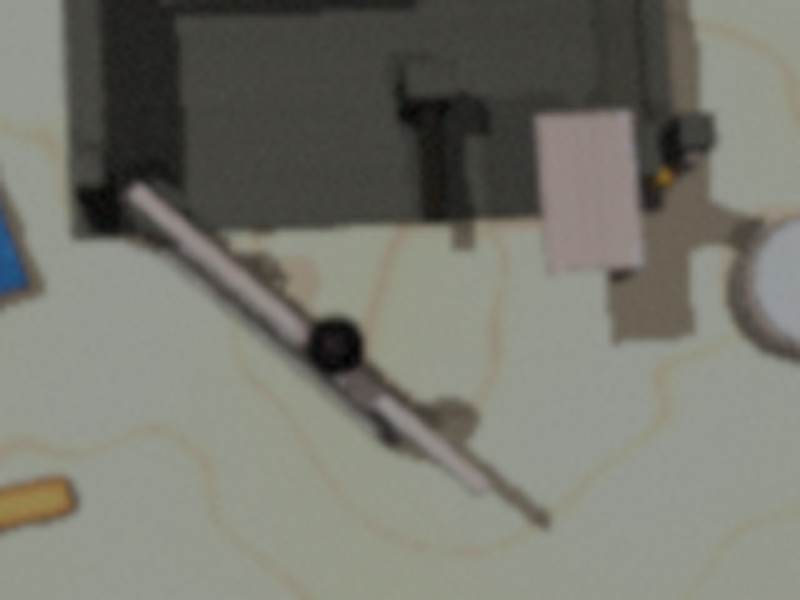

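View pics/sidec.png

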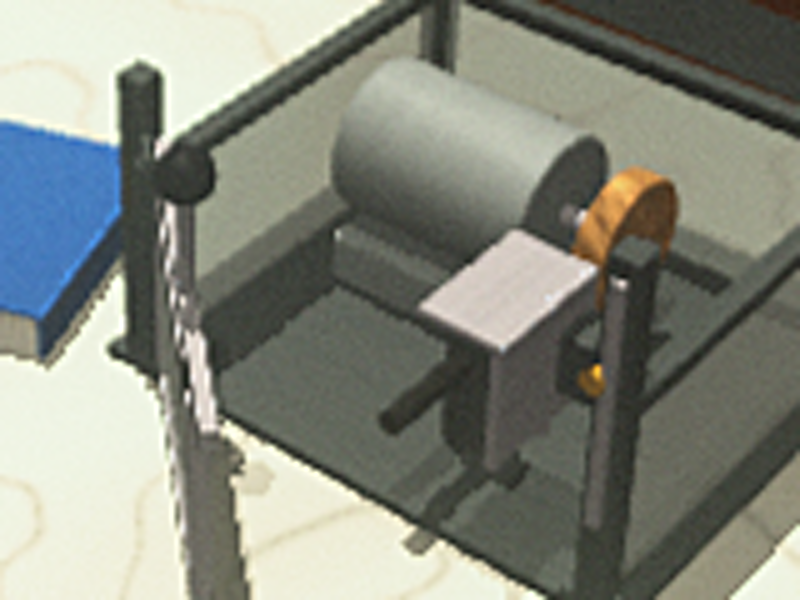

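Top crop: hood corners (535,113), (632,108), (642,265), (550,272), the knob at (334,344), bar start (133,190) and bar end (483,488). The keeper post top is at about (690,133). The side crop shows the lip hanging below the hood, clear on both sides.

Run:
```python
from h import *
from scipy.optimize import least_squares
f=lambda x,y:(240+(x+.5)/5-.5,180+(y+.5)/5-.5)
hz=.1685
obs=[]
H=[(535,113),(632,108),(642,265),(550,272)]
Hg=[(14,-87),(14,-129),(-55,-129),(-55,-87)]
W=[atz('top',*f(*p),hz)[:2] for p in H]
hs=atz('top',*f(133,190),.146)[:2];he=atz('top',*f(483,488),.146)[:2];k=atz('top',*f(334,344),.205)[:2];kp=atz('top',*f(692,131),.196)[:2]
print('hood',np.round(W,4),'bar',hs,he,np.linalg.norm(he-hs),'knob',k,'kp',kp)
def pred(p):
    x,y,a,th=p;R=np.array([[np.cos(a),-np.sin(a)],[np.sin(a),np.cos(a)]]);g=lambda q:R@np.array(q)+[x,y]
    e=lambda r:g((-r*np.sin(th),.1-r*np.cos(th)))
    return np.r_[[g(np.array(q)/1000) for q in Hg],[g((0,-.152)),e(.010),e(.215),e(.125)]]
O=np.r_[W,[kp,hs,he,k]]
s=least_squares(lambda p:(pred(p)-O).ravel(),[.55,-.03,0,.6],loss='soft_l1',f_scale=.003)
print(s.x);print(np.round((pred(s.x)-O)*1000,1))
o=observe();Rt=cv2.Rodrigues(o['ee_rot'])[0];print('tool y',Rt[:,1],'z',Rt[:,2])
x,y,a,th=s.x
n=np.arctan2(np.sin(a),np.cos(a))-th # gate normal dir (guard x rotated by -th)
print('normal yaw',n,'tool y yaw',np.arctan2(Rt[1,1],Rt[0,1]))
P=cloud('top');Q=P[208:228,354:362].reshape(-1,3);print('hood z',np.nanmean(Q[:,2]),np.nanstd(Q[:,2]))
for zz in(hz,): print([pix('side',(*w,zz)).round(1) for w in W], 'knob',pix('side',(*k,.205)))
```

```text
hood [[ 0.5807 -0.1214]
 [ 0.5823 -0.1642]
 [ 0.5126 -0.1655]
 [ 0.5102 -0.1253]] bar [0.55239226 0.05722648] [ 0.41782643 -0.09528072] 0.20338733177275956 knob [ 0.47726885 -0.02866111] kp [ 0.56700502 -0.18473121]
[ 0.56305636 -0.03488597  0.03364059  0.75723961]
[[-0.7  0. ]
 [-0.9  0.9]
 [-0.2 -0.2]
 [ 0.8  1.6]
 [ 1.2 -2.1]
 [ 0.7  0.3]
 [-0.5 -0.8]
 [-0.3  0. ]]
tool y [ 0.436623    0.89964357 -0.00134663] z [-4.48189385e-04 -1.27932845e-03 -9.99999081e-01]
normal yaw -0.7235990213081223 tool y yaw 1.1189543578323815
hood z 0.16805590003847257 0.0019929370793324735
[array([342.7, 223.7]), array([360.1, 231.6]), array([340.1, 247.8]), array([323.2, 239.9])] knob [276.56453562 213.52748742]
```

apply_moves([
  [100,0.1,-0.3,0.3,-0.3],
  [100,0.3,-0.8,0.3,-0.3],
  [100,0.3,-0.9,0,-0.3],
  [100,0.3,-0.9,0,-0.3],
  [100,0.3,-0.9,0,-0.3],
  [100,0.3,-0.9,0,-0.3],
  [100,0.3,-0.9,0,-0.3],
  [100,0.3,-0.9,0,-0.3],
  [100,0.3,-0.9,0,-0.3],
  [100,0.3,-0.9,0,-0.3],
  [100,0.3,-0.9,0,-0.3],
  [100,0.3,-0.64,0,-0.38],
], newtons=10)

```text
clock: 1.6
position: [0.4769, -0.0307, 0.2628]
ee_rot: [2.865, 1.288, 0.0]
force: [0.5, 0.5, 0.5]
width: 1.004
gripper_force: 0.0
```

```bash
cat >> h.py <<'E'
X0,Y0,A,Z0=0.56306,-0.03489,0.03364,0.205
def knob(th,t):
    r=.025+.1*np.cos(t)-.065*np.sin(t); gx,gy=-r*np.sin(th),.1-r*np.cos(th)
    return np.array([X0+np.cos(A)*gx-np.sin(A)*gy,Y0+np.sin(A)*gx+np.cos(A)*gy,.14+.065*np.cos(t)+.1*np.sin(t)-arm.grasp_offset])
def st():
    o=observe();R=cv2.Rodrigues(o['ee_rot'])[0];yaw=np.arctan2(-R[1,1],-R[0,1]);yaw=(yaw+np.pi/2)%np.pi-np.pi/2
    return o,yaw
def show(th=None,t=0):
    o,yaw=st();print('t',round(o['clock'],2),'pos',o['position'].round(4),'yaw->th',round(A-yaw,4),'F',o['force'].round(2),'M',o['ft_torque'].round(2),'w',round(float(o['width'])*92,1),'g',o['gripper_force'])
    if th is not None: 
        k=knob(th,t);print('to th,t',th,t,'units',((k-o['position'])/.06).round(3),'turn',round(((A-yaw)-th)/.5,3))
E
python3 -c "
from h import *
show(.757)"
```

```text
t 1.6 pos [ 0.4769 -0.0307  0.2628] yaw->th 0.7597 F [0.54 0.52 0.52] M [-0.04  0.13 -0.  ] w 92.3 g 0.0
to th,t 0.757 0 units [ 1.000e-03  3.400e-02 -1.277e+00] turn 0.005
```

apply_moves([
  [100,0,0.03,-0.4,0],
  [100,0,0,-0.4,0],
  [100,0,0,-0.3,0],
  [100,0,0,-0.18,0],
  [100,0,0,0,0],
  [0,0,0,0,0],
  [0,0,0,0,0],
  [0,0,0,0,0],
  [0,0,0,0,0],
  [0,0,0,0,0],
  [0,0,0,0,0],
], newtons=10)

```text
clock: 2.98
position: [0.4769, -0.0263, 0.1859]
ee_rot: [-2.861, -1.299, 0.0]
force: [0.5, 0.1, -0.2]
width: 0.394
gripper_force: 0.0
```

```bash
python3 -c "
from h import *
show(.757)
for n in ('side',): grab(n)
crop('side',230,160,160,120,5,'pics/s1.png')
for th in (.6,.45,.3,.2,.17): print(th,knob(th,0).round(4), ((knob(th,0)-knob(.757,0))/.06).round(3))"
```

```text
t 2.98 pos [ 0.4769 -0.0263  0.1859] yaw->th 0.7521 F [ 0.52  0.12 -0.21] M [-0.12  0.12 -0.02] w 36.3 g 0.0
to th,t 0.757 0 units [ 0.002 -0.039  0.004] turn -0.01
0.6 [ 0.4926 -0.0404  0.1862] [ 0.261 -0.196  0.   ]
0.45 [ 0.5091 -0.0493  0.1862] [ 0.536 -0.344  0.   ]
0.3 [ 0.5268 -0.0555  0.1862] [ 0.831 -0.448  0.   ]
0.2 [ 0.539  -0.0582  0.1862] [ 1.034 -0.493  0.   ]
0.17 [ 0.5427 -0.0588  0.1862] [ 1.096 -0.502  0.   ]
```

View pics/s1.png

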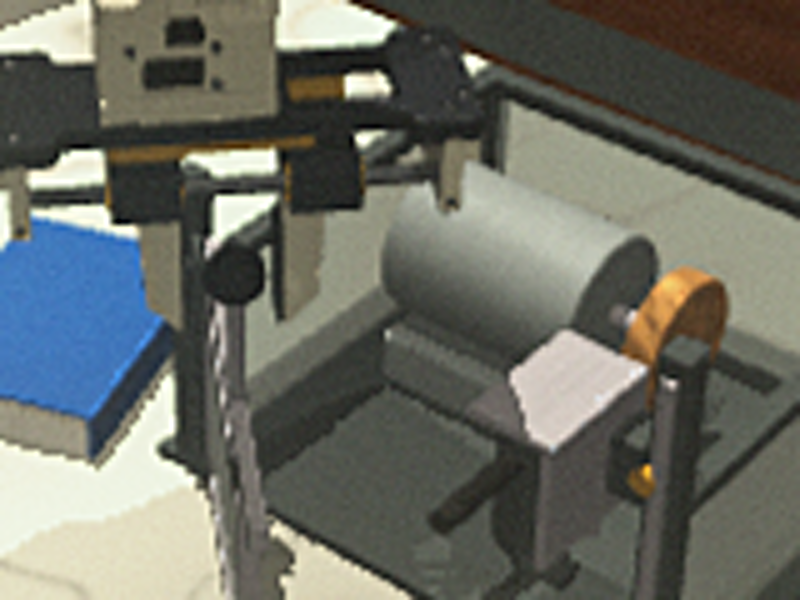

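The knob at (232,272) lies midway between the two fingers, at about (165,260) and (300,250). I'll finish closing.

apply_moves([
  [0,0,-0.03,0,0],
  [0,0,0,0,0],
  [0,0,0,0,0],
  [0,0,0,0,0],
], newtons=10)

```text
clock: 3.52
position: [0.4772, -0.0277, 0.186]
ee_rot: [2.86, 1.299, 0.001]
force: [3.7, 3.5, -2.7]
width: 0.269
gripper_force: 10.0
```

```bash
python3 -c "
from h import *
show(.6)"
```

```text
t 3.52 pos [ 0.4772 -0.0277  0.186 ] yaw->th 0.7518 F [ 3.7   3.45 -2.69] M [ 0.75 -0.65  0.06] w 24.7 g 9.99988541007042
to th,t 0.6 0 units [ 0.257 -0.212  0.003] turn 0.304
```

apply_moves([
  [0,0.06,-0.05,0,0.07],
  [0,0.07,-0.05,0,0.07],
  [0,0.07,-0.05,0,0.08],
  [0,0.065,-0.05,0,0.08],
  [0,0.135,-0.08,0,0.15],
  [0,0.14,-0.07,0,0.15],
  [0,0.145,-0.055,0,0.15],
  [0,0.15,-0.048,0,0.15],
  [0,0,0,0,0],
])

```text
clock: 4.65
position: [0.5271, -0.055, 0.1859]
ee_rot: [-2.499, -1.903, 0.0]
force: [0.6, 4.9, 1.8]
width: 0.275
gripper_force: 10.0
```

```bash
python3 -c "
from h import *
show(.3);show(.18)
grab('top');crop('top',250,170,150,110,5,'pics/t2.png')"
```

```text
t 4.65 pos [ 0.5271 -0.055   0.1859] yaw->th 0.3024 F [0.65 4.94 1.82] M [ 0.91 -0.    0.14] w 25.3 g 9.999539405107498
to th,t 0.3 0 units [-0.004 -0.009  0.006] turn 0.005
t 4.65 pos [ 0.5271 -0.055   0.1859] yaw->th 0.3024 F [0.65 4.94 1.82] M [ 0.91 -0.    0.14] w 25.3 g 9.999539405107498
to th,t 0.18 0 units [ 0.24  -0.06   0.006] turn 0.245
```

View pics/t2.png

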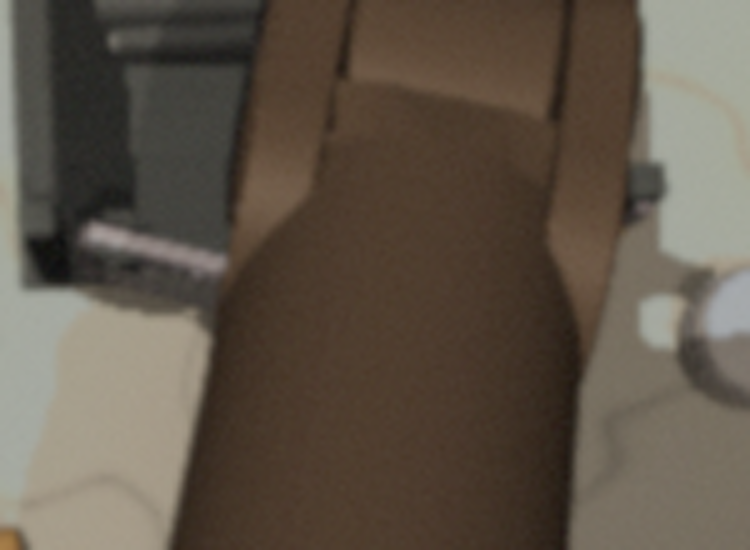

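The top view shows the bar start at (85,235), running right towards (220,265), so the gate has followed to about 0.3. The arm hides the rest.

apply_moves([
  [0,0.06,0.005,0,0.065],
  [0,0.065,-0.01,0,0.065],
  [0,0.065,-0.01,0,0.065],
  [0,0.06,-0.01,0,0.06],
  [0,0,0,0,0],
  [0,0,0,0,0],
])

```text
clock: 5.45
position: [0.542, -0.0578, 0.186]
ee_rot: [2.373, 2.057, -0.001]
force: [-0.2, -5.3, 1.9]
width: 0.274
gripper_force: 10.0
```

```bash
python3 -c "
from h import *
show(.17)
for t in (.03,.06,.08,.09,.1,.11,.12): print(t,((knob(.17,t)-knob(.17,0))/.06).round(3))"
```

```text
t 5.45 pos [ 0.542  -0.0578  0.186 ] yaw->th 0.176 F [-0.2  -5.26  1.94] M [-1.23  0.23  0.02] w 25.3 g 10.000094622373581
to th,t 0.17 0 units [ 0.012 -0.016  0.004] turn 0.012
0.03 [0.005 0.033 0.05 ]
0.06 [0.009 0.067 0.098]
0.08 [0.012 0.091 0.13 ]
0.09 [0.014 0.103 0.145]
0.1 [0.016 0.115 0.161]
0.11 [0.018 0.128 0.176]
0.12 [0.019 0.14  0.192]
```

apply_moves([
  [0,0,0,0.02,0],
  [0,0,0.01,0.03,0],
  [0,0,0.015,0.025,0],
  [0,0,0,0,0],
  [0,0,0,0,0],
])

```text
clock: 6.08
position: [0.542, -0.0549, 0.1904]
ee_rot: [-2.372, -2.06, -0.0]
force: [-0.6, -0.8, -0.8]
width: 0.27
gripper_force: 10.0
```

```bash
python3 -c "
from h import *
show(.17,.06)"
```

```text
t 6.08 pos [ 0.542  -0.0549  0.1904] yaw->th 0.1743 F [-0.56 -0.77 -0.85] M [-0.34  0.15  0.07] w 24.8 g 9.999962747097015
to th,t 0.17 0.06 units [0.021 0.003 0.029] turn 0.009
```

apply_moves([
  [0,0,0.012,0.02,0],
  [0,0,0.012,0.02,0],
  [0,0,0,0,0],
  [0,0,0,0,0],
])

```text
clock: 6.58
position: [0.542, -0.0533, 0.1927]
ee_rot: [-2.372, -2.06, -0.0]
force: [-0.3, 2.3, -3.8]
width: 0.272
gripper_force: 10.0
```

```bash
python3 -c "
from h import *
show(.17,.08)"
```

```text
t 6.58 pos [ 0.542  -0.0533  0.1927] yaw->th 0.1743 F [-0.3   2.26 -3.79] M [ 0.29 -0.09 -0.  ] w 25.0 g 9.9997977912426
to th,t 0.17 0.08 units [ 0.025 -0.     0.021] turn 0.009
```

apply_moves([
  [0,0,0.015,0.013,0],
  [0,0,0,0,0],
  [0,0,0,0,0],
])

```text
clock: 6.95
position: [0.5419, -0.0527, 0.1935]
ee_rot: [-2.372, -2.059, -0.0]
force: [1.4, 2.0, -4.1]
width: 0.271
gripper_force: 10.0
```

```bash
cat >> h.py <<'E'
def q():
    F=observe()['force'];print('Q',round(-F[2]-.65*F[1],2))
E
python3 -c "
from h import *
show(.17,.09);q()"
```

```text
t 6.95 pos [ 0.5419 -0.0527  0.1935] yaw->th 0.1745 F [ 1.37  1.97 -4.1 ] M [ 0.38 -0.04  0.05] w 24.9 g 9.999849647283554
to th,t 0.17 0.09 units [0.027 0.002 0.023] turn 0.009
Q 2.82
```

apply_moves([
  [0,0,0.015,0.013,0],
  [0,0,0,0,0],
  [0,0,0,0,0],
])

```text
clock: 7.32
position: [0.542, -0.052, 0.1944]
ee_rot: [2.372, 2.059, 0.0]
force: [1.2, 2.2, -3.5]
width: 0.27
gripper_force: 10.0
```

```bash
python3 -c "
from h import *
show(.17,.09);q()"
```

```text
t 7.33 pos [ 0.542  -0.052   0.1944] yaw->th 0.1747 F [ 1.19  2.18 -3.55] M [ 0.29 -0.04 -0.02] w 24.8 g 9.999796450138092
to th,t 0.17 0.09 units [ 0.026 -0.009  0.008] turn 0.009
Q 2.13
```

apply_moves([
  [0,0,0.011,0.013,0],
  [0,0,0,0,0],
  [0,0,0,0,0],
])

```text
clock: 7.7
position: [0.542, -0.0517, 0.195]
ee_rot: [2.373, 2.059, -0.0]
force: [2.3, -0.5, -8.0]
width: 0.271
gripper_force: 10.0
```

```bash
python3 -c "
from h import *
show(.17,.1);q()"
```

```text
t 7.7 pos [ 0.542  -0.0517  0.195 ] yaw->th 0.175 F [ 2.26 -0.46 -8.01] M [-0.09 -0.3   0.01] w 24.9 g 9.999670386314392
to th,t 0.17 0.1 units [ 0.028 -0.003  0.014] turn 0.01
Q 8.31
```

Contact with the hood came at z≈0.1947, so I back off about 2 mm to the middle of the gap.

apply_moves([
  [0,0,-0.011,-0.018,0],
  [0,0,-0.011,-0.018,0],
  [0,0,0,0,0],
  [0,0,0,0,0],
])

```text
clock: 8.2
position: [0.542, -0.053, 0.1932]
ee_rot: [2.373, 2.059, 0.0]
force: [-1.0, -1.7, -2.2]
width: 0.271
gripper_force: 10.0
```

```bash
python3 -c "
from h import *
show(.175,.069);q()
for th in (.14,.12,.1,.08,.06,.04,.03,.02,.01): print(th,((knob(th,.069)-knob(.175,.069))/.06).round(3))"
```

```text
t 8.2 pos [ 0.542  -0.053   0.1932] yaw->th 0.175 F [-1.01 -1.67 -2.2 ] M [-0.19  0.19  0.07] w 25.0 g 9.999906420707703
to th,t 0.175 0.069 units [ 0.012 -0.018 -0.004] turn 0.0
Q 3.29
0.14 [ 0.07  -0.009  0.   ]
0.12 [ 0.11  -0.013  0.   ]
0.1 [ 0.15  -0.016  0.   ]
0.08 [ 0.19  -0.018  0.   ]
0.06 [ 0.23  -0.019  0.   ]
0.04 [ 0.27 -0.02  0.  ]
0.03 [ 0.29 -0.02  0.  ]
0.02 [ 0.31 -0.02  0.  ]
0.01 [ 0.33  -0.019  0.   ]
```

apply_moves([
  [0,0.04,-0.006,-0.005,0.035],
  [0,0.04,-0.005,0,0.035],
  [0,0.03,-0.002,0,0.03],
  [0,0,0,0,0],
  [0,0,0,0,0],
])

```text
clock: 8.82
position: [0.5485, -0.054, 0.1928]
ee_rot: [2.321, 2.117, -0.0]
force: [-2.7, -4.0, 0.9]
width: 0.274
gripper_force: 10.0
```

```bash
python3 -c "
from h import *
show(.12,.069);q()"
```

```text
t 8.82 pos [ 0.5485 -0.054   0.1928] yaw->th 0.1253 F [-2.68 -4.04  0.94] M [-0.86  0.5   0.06] w 25.2 g 10.000053942203522
to th,t 0.12 0.069 units [ 0.014 -0.013  0.003] turn 0.011
Q 1.69
```

apply_moves([
  [0,0.03,-0.01,0,0.02],
  [0,0.03,-0.003,0,0.02],
  [0,0,0,0,0],
  [0,0,0,0,0],
])

```text
clock: 9.32
position: [0.552, -0.0544, 0.1926]
ee_rot: [-2.298, -2.141, 0.001]
force: [-4.3, -4.0, 1.3]
width: 0.271
gripper_force: 10.0
```

```bash
python3 -c "
from h import *
show(.09,.069);q()"
```

```text
t 9.32 pos [ 0.552  -0.0544  0.1926] yaw->th 0.1043 F [-4.3  -3.96  1.32] M [-0.87  0.84  0.19] w 24.9 g 9.999884516000748
to th,t 0.09 0.069 units [ 0.015 -0.011  0.005] turn 0.029
Q 1.26
```

apply_moves([
  [0,0.015,-0.01,0,0.02],
  [0,0.01,-0.005,0,0.01],
  [0,0,0,0,0],
  [0,0,0,0,0],
])

```text
clock: 9.82
position: [0.5535, -0.0547, 0.1925]
ee_rot: [-2.282, -2.158, 0.0]
force: [-3.7, -0.8, -2.0]
width: 0.272
gripper_force: 10.0
```

```bash
python3 -c "
from h import *
show(.08,.069);q()"
```

```text
t 9.82 pos [ 0.5535 -0.0547  0.1925] yaw->th 0.0894 F [-3.72 -0.82 -1.98] M [-0.18  0.94  0.14] w 25.0 g 9.999838918447495
to th,t 0.08 0.069 units [ 0.011 -0.006  0.007] turn 0.019
Q 2.52
```

apply_moves([
  [0,0.025,-0.003,0.005,0.03],
  [0,0.025,0,0,0.03],
  [0,0.02,0,0,0.02],
  [0,0,0,0,0],
  [0,0,0,0,0],
])

```text
clock: 10.45
position: [0.5578, -0.0548, 0.1928]
ee_rot: [-2.238, -2.203, -0.0]
force: [-3.2, 3.4, -5.1]
width: 0.275
gripper_force: 10.0
```

```bash
python3 -c "
from h import *
show(.03,.069);q()"
```

```text
t 10.45 pos [ 0.5578 -0.0548  0.1928] yaw->th 0.0493 F [-3.17  3.38 -5.06] M [0.56 0.89 0.08] w 25.3 g 9.99980092048645
to th,t 0.03 0.069 units [ 0.039 -0.007  0.002] turn 0.039
Q 2.87
```

apply_moves([
  [0,0.02,0.005,0,0.02],
  [0,0.02,0,0,0.02],
  [0,0.015,0,0,0.015],
  [0,0,0,0,0],
  [0,0,0,0,0],
])

```text
clock: 11.08
position: [0.5609, -0.0548, 0.1928]
ee_rot: [-2.208, -2.234, 0.0]
force: [-4.6, 2.5, -4.7]
width: 0.273
gripper_force: 10.0
```

```bash
python3 -c "
from h import *
show(.02,.0);q();grab('side');crop('side',280,190,100,75,8,'pics/s3.png')"
```

```text
t 11.07 pos [ 0.5609 -0.0548  0.1928] yaw->th 0.0222 F [-4.57  2.51 -4.73] M [0.34 0.96 0.01] w 25.2 g 9.999758005142212
to th,t 0.02 0.0 units [ 0.008 -0.086 -0.11 ] turn 0.004
Q 3.1
```

View pics/s3.png

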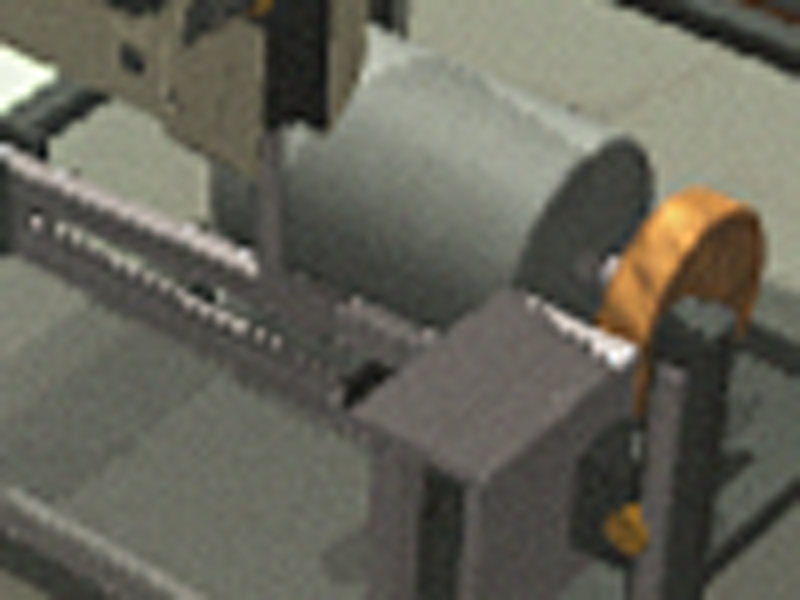

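The bar runs from (0,150) to the hood at (440,340) and passes under it, apparently behind the lip plate at (400,500). I lower the first half and feel for the lip.

apply_moves([
  [0,0.005,-0.01,-0.02,0],
  [0,0,-0.014,-0.02,0],
  [0,0,-0.014,-0.02,0],
  [0,0,0,0,0],
  [0,0,0,0,0],
])

```text
clock: 11.75
position: [0.5611, -0.0573, 0.1893]
ee_rot: [-2.209, -2.233, 0.001]
force: [-4.9, 1.4, -3.5]
width: 0.273
gripper_force: 10.0
```

```bash
python3 -c "
from h import *
show(.02,.0);q()"
```

```text
t 11.75 pos [ 0.5611 -0.0573  0.1893] yaw->th 0.0224 F [-4.89  1.37 -3.49] M [0.31 1.1  0.1 ] w 25.2 g 9.999847635626793
to th,t 0.02 0.0 units [ 0.004 -0.044 -0.051] turn 0.005
Q 2.6
```

apply_moves([
  [0,0,-0.014,-0.02,0],
  [0,0,-0.014,-0.02,0],
  [0,0,-0.008,-0.012,0],
  [0,0,0,0,0],
  [0,0,0,0,0],
])

```text
clock: 12.38
position: [0.5612, -0.0594, 0.1862]
ee_rot: [-2.209, -2.234, 0.0]
force: [-4.7, 1.1, -3.4]
width: 0.274
gripper_force: 10.0
```

```bash
python3 -c "
from h import *
show(.02,.0);q()"
```

```text
t 12.38 pos [ 0.5612 -0.0594  0.1862] yaw->th 0.0223 F [-4.69  1.13 -3.37] M [0.36 1.05 0.  ] w 25.2 g 9.999791532754898
to th,t 0.02 0.0 units [ 0.003 -0.009 -0.   ] turn 0.005
Q 2.64
```

apply_moves([
  [0,0,-0.006,-0.01,0],
  [0,0,0,0,0],
  [0,0,0,0,0],
])

```text
clock: 12.75
position: [0.5616, -0.0595, 0.186]
ee_rot: [-2.208, -2.234, -0.001]
force: [-5.1, 2.9, -0.1]
width: 0.275
gripper_force: 10.0
```

```bash
python3 -c "
from h import *
show(.05,.0);q()"
```

```text
t 12.75 pos [ 0.5616 -0.0595  0.186 ] yaw->th 0.022 F [-5.14  2.87 -0.08] M [0.51 1.12 0.11] w 25.3 g 9.999926537275314
to th,t 0.05 0.0 units [-0.066 -0.007  0.003] turn -0.056
Q -1.78
```

The bar is on its rest stop. I ease the gate back until the lip takes the load.

apply_moves([
  [0,-0.02,0.004,0,-0.02],
  [0,-0.02,0.003,0,-0.02],
  [0,-0.02,0,0,-0.015],
  [0,0,0,0,0],
  [0,0,0,0,0],
])

```text
clock: 13.38
position: [0.5586, -0.0594, 0.1861]
ee_rot: [2.238, 2.203, 0.002]
force: [-0.3, 2.5, -0.5]
width: 0.275
gripper_force: 10.0
```

```bash
python3 -c "
from h import *
show(.05,.0);q()"
```

```text
t 13.38 pos [ 0.5586 -0.0594  0.1861] yaw->th 0.0495 F [-0.27  2.48 -0.53] M [0.29 0.22 0.23] w 25.3 g 10.00000074505806
to th,t 0.05 0.0 units [-0.016 -0.008  0.002] turn -0.001
Q -1.08
```

Fx has dropped to about 0, so the lip is holding the gate. I release and go straight up.

apply_moves([
  [60,0,0,0,0],
  [60,0,0,0,0],
  [60,0,0,0,0],
  [60,0,0,0,0],
  [60,0,0,0,0],
  [60,0,0,0.2,0],
  [60,0,0,0.5,0],
  [60,0,0,0.8,0],
  [60,0,0,0.8,0],
  [60,-0.8,0,0.3,0],
  [60,-0.9,0,0,0],
  [60,-0.5,0,0,0],
])

```text
clock: 14.88
position: [0.4238, -0.06, 0.3427]
ee_rot: [2.24, 2.203, 0.002]
force: [0.0, -0.4, 0.6]
width: 0.6
gripper_force: 0.0
```

```bash
python3 -c "
from h import *
show();grab('side');crop('side',230,170,160,120,5,'pics/s4.png')
P=cloud('side')
"
```

```text
t 14.88 pos [ 0.4238 -0.06    0.3427] yaw->th 0.0503 F [ 0.05 -0.36  0.58] M [-0.13  0.07  0.03] w 55.2 g 0.0
```

View pics/s4.png

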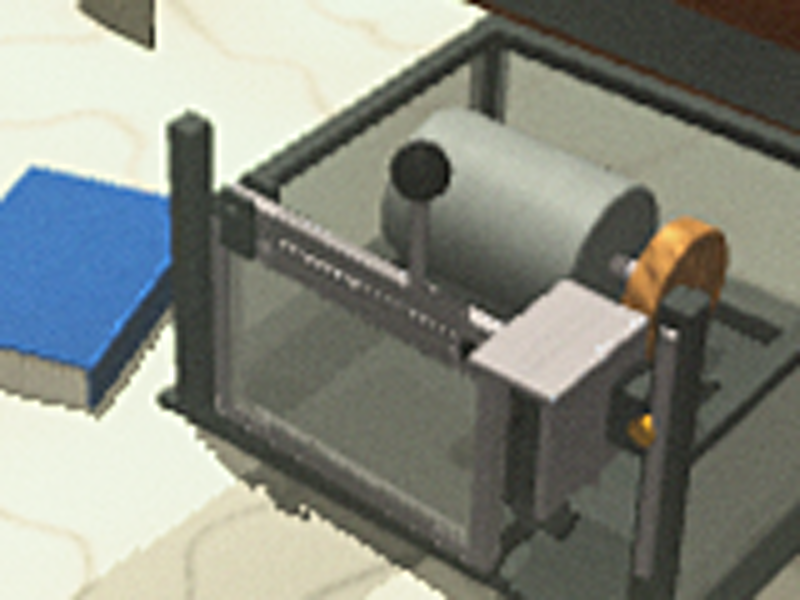

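The gate is shut with the bar level and its end under the hood, and the knob is at crop (420,170). I check that against the prediction and hand in.

```bash
python3 -c "
from h import *
for th,t in((.05,0),(.11,0),(.05,.05)):
    k=knob(th,t);k[2]+=arm.grasp_offset;print(th,t,(pix('side',k)-[230,170])*5)
print(arm.sign_off())"
```

```text
0.05 0 [417.79459361 164.34087828]
0.11 0 [405.76734   171.4596066]
0.05 0.05 [412.00015913 151.55757105]
the job is handed in; nothing more can be done
None
```

The gate is shut and latched and the job is handed in; I wasn't shown a verdict. The bar is level behind the lip, and force and camera readings put the gate near 0.05 rad. It stayed shut after I let go. I felt for the hood with about 8 N at the wrist, and the arm went nowhere near the book, tin or brush. The clock stood at about 15 s of the 54 s allowed.

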